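# Return a capped core to its sample case

### The job

Take the flat blade tool off its mat, slip the blade between the cover's tab and the steel ledge of the shut sample case, press the handle down so that the blade levers on the ledge and the cover comes up, then swing the cover up with the blade alone until it stands about upright. Lay the tool back on its mat, then take the core with the two square end caps out of the tray and lay it in the case between the four chocks, square end caps flat on the floor. Finally close the cover fully and let go; leave all the other things where they are.

Things in the scene. Friction and masses are not known exactly. Their poses are not given: they have to be found in the camera images.
- case: fixed black sample case, 150 (x) x 170 (y) x 70 high, walls 6, floor 5 thick, open-topped under its cover. Origin: centre of its underside, z up. Its hinge lies along the +x side; its pry side is -x, where the top of the wall has a 70 wide, 12 high cut-out under the cover so that a blade can go 100 into the case
- cover (a joint): angle of the flat aluminium cover of the case (150 x 170 x 6, underside level with the case's rim, 70 above the table), rad: 0 shut, grows as the -x side rises, 1.57 upright, stop at 1.75. The hinge is stiff: it stays where it is left, and needs about 3 N at its free edge
- hinge (a point): middle of the cover's hinge line, at case x +75, z 70; the line runs along case y
- tab (a point): middle of the outer lower edge of the cover's tab, 60 wide (y), 6 thick, which sticks out 23 past the case's -x wall in the middle (moves with the cover; 173 from the hinge line)
- ledge (a point): steel ledge fixed to the case below the tab, 70 wide (y), 35 deep (case x -110 to -75), so 12 of it shows beyond the tab. This point: middle of its flat top, 58 above the table, 12 below the cover's underside
- gap (a point): middle of the mouth of the 12 high gap between tab and ledge (case x -98, z 64); the blade goes in along case +x
- blade: loose flat blade tool: wooden handle 110 (x) x 22 (y) x 26 high and a steel blade 32 wide, 3 thick that goes on 105 beyond the handle's +x end, at the handle's mid height. Origin: middle of the handle's underside, x towards the blade, z up. 140 g
- blade_tip (a point): middle of the blade's end, at tool x +160, z 13
- mat: black rubber mat 280 (x) x 120 (y) x 3, fixed, the tool's place. Origin: centre of its underside
- tray: fixed shallow black tray 180 (x) x 220 (y), floor 4 thick, walls 10 high, with two lanes along x, one for the core and one for the slab. Origin: centre of its underside
- core: loose rock core 120 long along its x: round, 40 diameter, with a square grey cap 46 x 46 x 12 at each end. Origin: middle of its underside (of the caps), z up; its axis is 23 above. About 400 g. 96 of bare round core between the caps to grip
- cradle (a point): middle of the place for the core on the case's floor (case x -10, z 5), between four chocks 10 high, 20 long (y): two at case y +54, two at y -54, inner faces 56 apart in x. The core lies along case y, its caps between the chocks
- slab: bystander: flat bare rock slab 110 x 50 x 26 in the tray's other lane
- mug: bystander: blue mug, 80 across, 95 high
- wash_bottle: bystander: white bottle 64 across, 170 high
- jar: bystander: glass jar 52 across, 60 high
- brush: bystander: brush 190 long
- rock: bystander: rock 85 x 60 x 34
- rock_small: bystander: rock 62 x 45 x 26
Not all that is in view belongs to the job. What is shaped like the blade but yellow is not meant.

How it is judged:
On the way, in this order (a step that is already met when the one before it is completed fails the run):
1. the blade, bearing on the ledge, levers the cover off the rim (more than 0.04 rad), no part of the robot touching the cover (value of joint cover above 0.04 rad and contact force between blade and cover above 0.3 N and contact force between blade and case_c0 above 0.3 N and contact force between each of the arm, the fingers and cover below 0.1 N), for 0.1 s.
2. the cover is swung up past 1.3 rad, the blade still against it and the robot not touching it (value of joint cover above 1.3 rad and contact force between blade and cover above 0.03 N and contact force between each of the arm, the fingers and cover below 0.1 N), for 0.04 s.
3. the tool lies flat on its mat, released, and the cover stays open (over 1.2 rad) (value of joint cover above 1.2 rad and x of blade in the frame of mat between -0.13 and 0.13 m and y of blade in the frame of mat between -0.06 and 0.06 m and x of blade_tip in the frame of mat between -0.15 and 0.15 m and y of blade_tip in the frame of mat between -0.07 and 0.07 m and z of blade in the frame of mat below 0.01 m and angle between blade's own z axis and vertical below 0.15 rad and contact force between the fingers and blade below 0.1 N), for 0.1 s.
4. the core lies in the cradle between the chocks, released, the cover still open (value of joint cover above 1 rad and x of core in the frame of cradle between -0.009 and 0.009 m and y of core in the frame of cradle between -0.022 and 0.022 m and z of core in the frame of cradle between -0.004 and 0.005 m and angle between the x axis of core and the y axis of case, either way round below 0.2 rad and angle between core's own z axis and vertical below 0.15 rad and contact force between the fingers and core below 0.1 N), for 0.1 s.
At the end, for the whole second after the job is handed in: The cover is shut (under 0.05 rad); the core lies upright on its caps on the case's floor between the four chocks (within 9 mm across, 22 mm along, 0.2 rad); the blade tool lies flat on its mat, handle middle and blade tip over the mat (to 10 mm); both are released and at rest (value of joint cover below 0.05 rad and x of core in the frame of cradle between -0.009 and 0.009 m and y of core in the frame of cradle between -0.022 and 0.022 m and z of core in the frame of cradle between -0.004 and 0.005 m and angle between the x axis of core and the y axis of case, either way round below 0.2 rad and angle between each of core, blade's own z axis and vertical below 0.15 rad and contact force between the fingers and core below 0.1 N and x of blade in the frame of mat between -0.13 and 0.13 m and y of blade in the frame of mat between -0.06 and 0.06 m and x of blade_tip in the frame of mat between -0.15 and 0.15 m and y of blade_tip in the frame of mat between -0.07 and 0.07 m and z of blade in the frame of mat below 0.01 m and contact force between the fingers and blade below 0.1 N and linear speed of each of core, blade below 0.02 m/s); the robot touches nothing.
It fails at once if another thing is shifted more than 30 mm (distance of any of slab, mug, wash_bottle, jar, brush, rock, rock_small from where it was at the start of the episode above 0.03 m).
It also fails if it takes over 72 s, if anything falls off the work surface, if the arm or the gripper's body presses on something with over 40 N, if the wrist force passes 120 N, or if a joint passes its speed limit or range.

### The arm

A 6-joint arm with a two-finger parallel gripper is mounted at the origin on the work surface. World frame = base frame: x ahead of the robot, y to its left, z up, the work surface at z = 0. Lengths are in m, angles in rad, forces in N, time in s.
With the tool pointing down it reaches from about 0.275 to 0.725 m from the base axis. Payload 5.6 kg.
Tool frame: the origin (TCP) lies on the centre line of the jaws, within the pads' length; the fingertips stand 17 mm ahead of it and the grasp point (between the pads) lies 2 mm behind it (ctrl.finger_overhang is the distance from the TCP to the fingertips, in m); z points along the fingers, y is the line along which they close (so a half turn about z gives the same grasp; the last joint's range is limited). The gripper opens to 85 mm and grips with 20 to 120 N. Pads are 22 mm wide; open, the fingers measure 114 mm over their backs; the gripper's body (76 mm by 85 mm) begins 54 mm behind the grasp point. The pads swing forward as they close: fully open they stand 13 mm farther back than shut.
Start: joints at [-0.991, 0.255, 0.108, 0, -1.424, -0.285], TCP at [0.16, -0.526, 0.248] pointing down, gripper open.
Joint ranges: [-2.95, 2.95], [-1.21, 1.97], [-1.09, 1.5], [-2.87, 1.71], [-2.94, -0.07], [-3.05, 3.05]. Speed limits (rad/s): [2.57, 2.57, 3.14, 3.14, 3.14, 3.14].

### API

Orientations are given as a rotation vector (axis times angle).
In Python, from station import ctrl, optics, order, finder gives the robot as it stands. The module is installed in compiled form; this text tells all that it offers.
- The arm moves only by the shell command python3 -m jog 'ROWS' [FORCE]. ROWS is JSON, a list of rows, each an object with "hand": the closure, from -1 (fully open) to 1 (shut); "delta_pos": the shift along the tool's x, y, z in cm, a list of three; "roll": the turn about the tool's z in rad. A call has 1 to 10 rows; each row shifts and turns the commanded pose from where the row before left it, along the tool's axes as they then stand; what a row does not reach is not made up. A row lasts 1/10 s, in which the tool goes at most 50 mm and 8.59 degrees, less where a joint would pass 70% of its speed; a pose out of reach is approached as far as the arm can. A call with a gripper value outside its range is refused whole. The fingers move at their own pace and stop on an object; FORCE is the grip in N (left out, the last holds). Time passes only in rows, so rows that do not move let the fingers close. It gives the time, the measured TCP pose, the force, the opening and the grip force at its end, in the units of the state.
- ctrl.sense(): the state, without advancing time (a new reading comes with each control period).
- optics.camera(name): name is "side" or "top" or "wrist"; returns the picture (420x560x3 uint8, red, green, blue); there is no depth.
- optics.camera_info(name): a dict with "camera_matrix" (3x3 intrinsics, pixels), "extrinsics" (4x4, takes a point from world to camera coordinates). Camera axes: x right, y up, looking along -z (the intrinsics and any distortion apply to the point x, -y, -z); pixel columns grow to the right and rows downward; lengths in m; the calibration is good to about 2 mm. The wrist camera is an equidistant fisheye: a pixel r from the principal point sees the ray r / f radians off the axis. A picture is of the moment at which its call begins: read the wrist's pose just before it. camera_info takes no time and is no camera call; for the wrist camera it gives the pose at the moment of the call.
- order.sign_off(): hands the job in; it is judged then, once.
Trained networks look in the newest picture that a camera, given by its name, has taken for a name from the list of things; names that differ only in an ending like _2 or _b are one class to them, and where a whole thing is asked for, a point or a joint stands for the part that bears it (a point fixed in the world has none). Each returns a list of dicts, best first, with "conf" (0 to 1); they miss things now and then, are a little off and sometimes report something else, mostly with a low value. They report only what shows in the picture. A call takes as long as a camera call. They do not tell look-alikes from the thing itself.
- finder.search_frame(camera, label): "box" ([centre column, centre row, width, height] in pixels, round what is visible of it).
The state is a dict: "t": time; "q": joint angles; "joint_vel": joint speeds; "effort": joint torques, N m; "tool_pos": TCP position; "orientation": TCP orientation; "force": force on the tool from outside, world axes, zero at the start; "wrist_torque": the same for the moment, N m; "gripper_width": finger opening in m; "gripper_force": force on a finger pad.
Only numpy, scipy, OpenCV 4.12 (cv2) and the standard library are available. Lean on these libraries where they do the work, as an engineer would, in place of code of your own. Each camera call takes 0.05 s, during which the arm holds its last target. There are 200 camera calls.

## Working session

There is one attempt and no reset: what is moved stays moved. The work goes in short steps, Python scripts to look and compute and a shell command to move; the robot and the scene stay as the last step left them, time stands still between calls to the robot, and variables do not carry over. Pictures are saved under pics/ and viewed, at most 10 in all, crops included, and the job is handed in when it is done.

```bash
mkdir -p pics; cat > h.py <<'E'
import numpy as np, cv2
from station import ctrl, optics, order, finder
from scipy.spatial.transform import Rotation as R
def cam(n):
    i=optics.camera_info(n); return np.array(i["camera_matrix"]),np.array(i["extrinsics"])
def ray(n,px,KE=None):
    K,E=KE or cam(n); u=np.array([(px[0]-K[0,2])/K[0,0],(px[1]-K[1,2])/K[1,1]])
    if n=="wrist":
        r=np.hypot(*u); d=np.array([*(u*np.sin(r)/max(r,1e-9)),np.cos(r)])
    else: d=np.array([*u,1.])
    d=d*[1,-1,-1]; Rm=E[:3,:3]
    return -Rm.T@E[:3,3], Rm.T@d
def onz(n,px,z,KE=None):
    o,d=ray(n,px,KE); return o+d*(z-o[2])/d[2]
def proj(n,p,KE=None):
    K,E=KE or cam(n); c=(E[:3,:3]@np.asarray(p)+E[:3,3])*[1,-1,-1]
    if n=="wrist":
        r=np.hypot(c[0],c[1]); th=np.arctan2(r,c[2]); u=c[:2]/max(r,1e-9)*th
    else: u=c[:2]/c[2]
    return np.array([K[0,0]*u[0]+K[0,2],K[1,1]*u[1]+K[1,2]])
def snap(n,f,s=None):
    im=optics.camera(n)[:,:,::-1]; 
    cv2.imwrite(f"pics/{f}.png",im); return im
E
python3 - <<'E'
from h import *
a=snap("top","top0");b=snap("side","side0")
for n in("top","side"):
    K,E=cam(n);print(n,K.round(1).tolist(),(-E[:3,:3].T@E[:3,3]).round(3),optics.camera_info(n).keys())
    for l in["case","cover","blade","mat","tray","core","slab","mug","wash_bottle","jar","brush","rock","rock_small","ledge"]:
        try:print(l,[(np.round(x["box"]).astype(int).tolist(),round(x["conf"],2)) for x in finder.search_frame(n,l)[:3]])
        except Exception as e: print(l,e)
print(ctrl.sense())
E
```

```text
top [[408.3, 0.0, 276.9], [0.0, 408.3, 208.8], [0.0, 0.0, 1.0]] [0.378 0.02  1.152] dict_keys(['camera_matrix', 'extrinsics'])
case [([299, 209, 79, 68], 0.87)]
cover [([298, 208, 70, 70], 0.89)]
blade [([140, 287, 53, 69], 0.81), ([192, 210, 77, 20], 0.75), ([438, 204, 31, 46], 0.56)]
mat [([192, 209, 99, 51], 0.94)]
tray [([416, 208, 93, 76], 0.87)]
core [([439, 203, 33, 45], 0.82)]
slab [([397, 206, 24, 42], 0.85), ([190, 209, 100, 52], 0.65), ([298, 209, 68, 73], 0.22)]
mug [([233, 110, 41, 42], 0.7)]
wash_bottle [([354, 104, 28, 41], 0.76)]
jar [([304, 118, 16, 26], 0.8)]
brush [([407, 131, 68, 19], 0.67)]
rock [([192, 126, 32, 33], 0.56)]
rock_small [([223, 275, 26, 24], 0.76)]
ledge [([300, 207, 79, 71], 0.92)]
side [[402.8, 0.0, 282.9], [0.0, 402.8, 198.9], [0.0, 0.0, 1.0]] [0.143 0.9   0.944] dict_keys(['camera_matrix', 'extrinsics'])
case [([286, 196, 64, 57], 0.74)]
cover [([286, 189, 56, 36], 0.96)]
blade [([298, 340, 58, 75], 0.89), ([244, 272, 53, 58], 0.82), ([313, 268, 18, 22], 0.41)]
mat [([238, 276, 91, 86], 0.57)]
tray [([312, 153, 54, 42], 0.69), ([309, 156, 25, 1
[... 558 characters left out ...]
189, 57, 41], 0.4)]
{'t': 1.5, 'q': array([-9.91390948e-01,  2.55102003e-01,  1.08138220e-01,  4.63443100e-06,
       -1.42387612e+00, -2.84590425e-01]), 'joint_vel': array([-0.00105953,  0.00100996,  0.00136371, -0.00102995, -0.0024411 ,
       -0.00047418]), 'effort': array([ 2.18659993e-04, -3.86394131e+01,  2.38072693e+01,  5.36788702e+00,
       -5.00010919e-04,  4.07673895e-05]), 'tool_pos': array([ 0.15981594, -0.52624616,  0.24825831]), 'orientation': array([ 4.61416737e-01, -3.10750032e+00, -5.91386349e-05]), 'force': array([-0.23516235,  0.38757386, -0.08653043]), 'wrist_torque': array([0.03973555, 0.03025734, 0.05052854]), 'gripper_force': 0.0, 'gripper_width': 0.0854184343054779}
```

```bash
python3 - <<'E'
from h import *
a=cv2.imread("pics/top0.png");cv2.imwrite("pics/top0b.png",cv2.resize(a[70:340,105:465],(800,600),interpolation=cv2.INTER_CUBIC))
E
```

```text
(no output)
```

View pics/top0b.png

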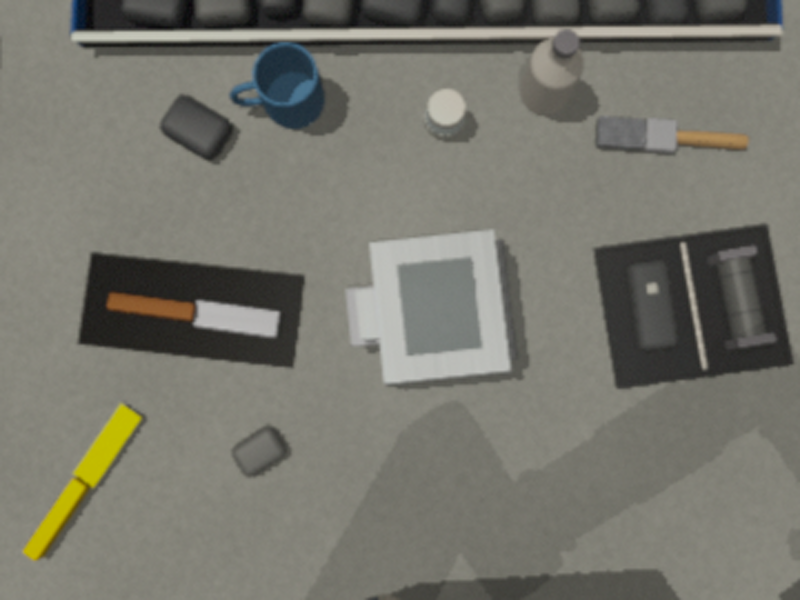

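```bash
cat > pts.py <<'E'
from h import *
KE=cam("top")
def P(u,v,z): return onz("top",(u/2.2222+105-.3,v/2.2222+70-.3),z,KE)
C=[P(*c,.076) for c in[(370,243),(495,231),(511,370),(385,383)]]
print("cover",np.round(C,4),np.mean(C,0)); 
for i in range(4):print(np.linalg.norm(C[i]-C[(i+1)%4]))
print("tab outer",P(347,289,.076),P(352,346,.076))
print("handle back",P(108,302,.029)," front",P(196,311,.029),"tip",P(279,324,.018), "front corners tip",P(280,312,.018),P(277,337,.018))
print("mat",[P(*c,.003).round(4) for c in[(92,253),(304,275),(294,367),(79,345)]])
T=[P(*c,.01) for c in[(595,248),(767,225),(792,365),(617,388)]]
print("tray",np.round(T,4))
print("core caps",P(737,253,.05),P(752,341,.05))
E
python3 pts.py; python3 - <<'E'
from h import *
print(R.from_rotvec(ctrl.sense()["orientation"]).as_matrix().round(3))
K,E=cam("wrist");print(K,(-E[:3,:3].T@E[:3,3]).round(3),E[:3,:3].round(2))
E
```

```text
cover [[ 0.5738  0.0647  0.076 ]
 [ 0.5881 -0.0854  0.076 ]
 [ 0.4215 -0.1025  0.076 ]
 [ 0.4059  0.0462  0.076 ]] [ 0.49733638 -0.01925512  0.076     ]
0.15078928922054563
0.1674705825244522
0.14954912680693225
0.16892891136306107
tab outer [0.51802104 0.0920205  0.076     ] [0.44967729 0.0855784  0.076     ]
handle back [0.50781383 0.39584641 0.029     ]  front [0.49645285 0.28430722 0.029     ] tip [0.48115974 0.18133626 0.018     ] front corners tip [0.49635362 0.18030133 0.018     ] [0.46474638 0.18361087 0.018     ]
mat [array([0.5746, 0.4277, 0.003 ]), array([0.5456, 0.1523, 0.003 ]), array([0.4277, 0.1635, 0.003 ]), array([0.4554, 0.44  , 0.003 ])]
tray [[ 0.5788 -0.218   0.01  ]
 [ 0.6079 -0.4349  0.01  ]
 [ 0.431  -0.4583  0.01  ]
 [ 0.402  -0.2414  0.01  ]]
core caps [ 0.56532365 -0.38143033  0.05      ] [ 0.45798739 -0.39519658  0.05      ]
[[-0.957 -0.291 -0.   ]
 [-0.291  0.957  0.   ]
 [ 0.     0.    -1.   ]]
[[325.1922621    0.         279.45029777]
 [  0.         325.1922621  207.17359827]
 [  0.           0.           1.        ]] [ 0.08  -0.55   0.374] [[-0.29  0.96  0.  ]
 [-0.91 -0.27 -0.32]
 [-0.31 -0.09  0.95]]
```

The top view shows the mat on the left, with its brown-handled tool running (108,302)→(279,325). The case is in the middle with its tab at (350,317), and the core is in the tray at (745,298). The yellow decoy is lower left. The measured sizes match those given.

```bash
python3 -m jog '[{"hand":-0.2,"delta_pos":[0,0,0],"roll":-0.144},{"hand":-0.2,"delta_pos":[0,0,0],"roll":-0.144},{"hand":-0.2,"delta_pos":[0,0,0],"roll":-0.144},{"hand":-0.2,"delta_pos":[0,0,0],"roll":-0.144},{"hand":-0.2,"delta_pos":[0,0,0],"roll":-0.144},{"hand":-0.2,"delta_pos":[0,0,0],"roll":-0.144},{"hand":-0.2,"delta_pos":[0,0,0],"roll":-0.144},{"hand":-0.2,"delta_pos":[0,0,0],"roll":-0.144}]'
python3 -m jog '[{"hand":-0.2,"delta_pos":[-4.5,-1.16,0],"roll":0},{"hand":-0.2,"delta_pos":[-4.5,-1.16,0],"roll":0},{"hand":-0.2,"delta_pos":[-4.5,-1.16,0],"roll":0},{"hand":-0.2,"delta_pos":[-4.5,-1.16,0],"roll":0},{"hand":-0.2,"delta_pos":[-4.5,-1.16,0],"roll":0},{"hand":-0.2,"delta_pos":[-4.5,-1.16,0],"roll":0},{"hand":-0.2,"delta_pos":[-4.5,-1.16,0],"roll":0},{"hand":-0.2,"delta_pos":[-4.5,-1.16,0],"roll":0},{"hand":-0.2,"delta_pos":[-4.5,-1.16,0],"roll":0},{"hand":-0.2,"delta_pos":[-4.5,-1.16,0],"roll":0}]'
python3 -m jog '[{"hand":-0.2,"delta_pos":[-4.5,-1.16,0],"roll":0},{"hand":-0.2,"delta_pos":[-4.5,-1.16,0],"roll":0},{"hand":-0.2,"delta_pos":[-4.5,-1.16,0],"roll":0},{"hand":-0.2,"delta_pos":[-4.5,-1.16,0],"roll":0},{"hand":-0.2,"delta_pos":[-4.5,-1.16,0],"roll":0},{"hand":-0.2,"delta_pos":[-4.5,-1.16,0],"roll":0},{"hand":-0.2,"delta_pos":[-4.5,-1.16,0],"roll":0},{"hand":-0.2,"delta_pos":[-4.5,-1.16,0],"roll":0},{"hand":-0.2,"delta_pos":[-4.5,-1.16,4],"roll":0},{"hand":-0.2,"delta_pos":[0,0,4],"roll":0}]'
cat > st.py <<'E'
from h import *
s=ctrl.sense(); m=R.from_rotvec(s["orientation"]).as_matrix()
print("t",s["t"],"p",s["tool_pos"].round(4),"xang",np.degrees(np.arctan2(m[1,0],m[0,0])).round(2),"zdown",m[:,2].round(3),"w",round(s["gripper_width"],4),"gf",round(s["gripper_force"],1),"F",s["force"].round(1),"T",s["wrist_torque"].round(2),"q",s["q"].round(2))
C=np.array([.4973,-.0193]);a=np.radians(-84.2);ex=np.array([np.cos(a),np.sin(a)]);ey=np.array([-ex[1],ex[0]])
d=s["tool_pos"][:2]-C;print("case frame TCP",(d@ex).round(4),(d@ey).round(4),"overhang",ctrl.finger_overhang)
E
python3 st.py; python3 - <<'E'
from h import *
KE=cam("wrist");snap("wrist","w1")
for l in["blade","mat"]:print(l,[(np.round(x["box"]),x["conf"]) for x in finder.search_frame("wrist",l)[:2]])
for p in[(.5078,.3958,.029),(.4965,.2843,.029),(.4812,.1813,.018)]:print(proj("wrist",p,KE))
E
```

```text
t: 2.3
tool_pos: [0.1598, -0.5263, 0.2483]
orientation: [2.086, -2.349, 0.0]
force: [0.3, 0.7, -0.1]
gripper_width: 0.0511
gripper_force: 0.0
t: 3.3
tool_pos: [0.3308, -0.0922, 0.2488]
orientation: [-2.079, 2.354, -0.002]
force: [0.9, -0.1, -0.1]
gripper_width: 0.0514
gripper_force: 0.0
t: 4.3
tool_pos: [0.483, 0.2914, 0.1749]
orientation: [-2.08, 2.349, 0.0]
force: [-0.9, 0.1, -0.9]
gripper_width: 0.051
gripper_force: 0.0
t 4.3 p [0.483  0.2914 0.1749] xang -96.95 zdown [ 0.003  0.003 -1.   ] w 0.051 gf 0.0 F [-0.9  0.1 -0.9] T [-0.05  0.    0.03] q [ 0.82  0.31 -0.    0.   -1.25 -0.94]
case frame TCP -0.3106 0.0171 overhang 0.017
blade [(array([452., 278., 129.,  74.]), 0.92), (array([268., 185.,  37., 222.]), 0.64)]
mat [(array([261., 181., 136., 270.]), 0.95)]
[267.01693786 297.62301851]
[262.41134656 189.92523221]
[265.19644773  69.01469311]
```

View pics/w1.png

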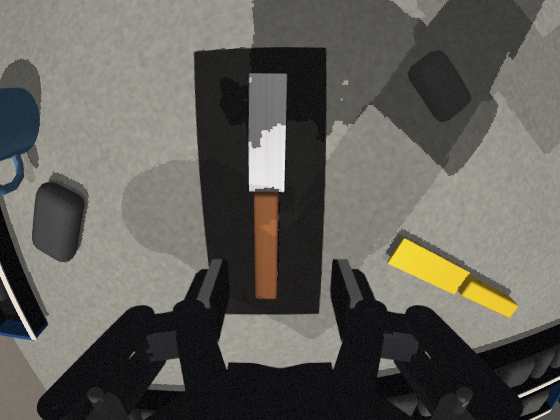

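The wrist view confirms the tool: handle from (266,298) to (266,193), tip at (268,73), within about 2 px of my projections. I'll move over the grip point and down part of the way.

```bash
python3 -m jog '[{"hand":-0.2,"delta_pos":[-2,-0.65,4],"roll":0},{"hand":-0.2,"delta_pos":[-2,-0.65,4],"roll":0},{"hand":-0.2,"delta_pos":[0,0,2.5],"roll":0},{"hand":-0.2,"delta_pos":[0,0,0],"roll":0},{"hand":-0.2,"delta_pos":[0,0,0],"roll":0}]' 40; python3 st.py
```

```text
t: 4.95
tool_pos: [0.5004, 0.3253, 0.0737]
orientation: [-2.077, 2.352, -0.002]
force: [0.3, 0.1, 0.6]
gripper_width: 0.0515
gripper_force: 0.0
t 4.95 p [0.5004 0.3253 0.0737] xang -97.1 zdown [ 0.003  0.002 -1.   ] w 0.0515 gf 0.0 F [0.3 0.1 0.6] T [ 0.06 -0.06 -0.01] q [ 0.84  0.45 -0.07  0.   -1.05 -0.96]
case frame TCP -0.3425 0.0379 overhang 0.017
```

```bash
python3 -m jog '[{"hand":-0.2,"delta_pos":[0,0,2.8],"roll":0},{"hand":-0.2,"delta_pos":[0,0,1.9],"roll":0},{"hand":-0.2,"delta_pos":[0,0,0],"roll":0},{"hand":1,"delta_pos":[0,0,0],"roll":0},{"hand":1,"delta_pos":[0,0,0],"roll":0},{"hand":1,"delta_pos":[0,0,0],"roll":0},{"hand":1,"delta_pos":[0,0,0],"roll":0}]' 60; python3 st.py
```

```text
t: 5.65
tool_pos: [0.5007, 0.3262, 0.0268]
orientation: [-2.077, 2.35, -0.001]
force: [-1.0, 0.1, 7.6]
gripper_width: 0.0208
gripper_force: 60.8
t 5.65 p [0.5007 0.3262 0.0268] xang -97.06 zdown [ 0.004  0.003 -1.   ] w 0.0208 gf 60.8 F [-1.   0.1  7.6] T [-0.12  0.29 -0.04] q [ 0.84  0.5  -0.12  0.   -0.94 -0.96]
case frame TCP -0.3434 0.0383 overhang 0.017
```

```bash
python3 -m jog '[{"hand":1,"delta_pos":[0,0,-2],"roll":0},{"hand":1,"delta_pos":[0,0,-2.8],"roll":0},{"hand":1,"delta_pos":[0,0,0],"roll":-0.1125},{"hand":1,"delta_pos":[0,0,0],"roll":-0.1125},{"hand":1,"delta_pos":[0,2,0],"roll":0},{"hand":1,"delta_pos":[2,1.83,0],"roll":0},{"hand":1,"delta_pos":[2,0,0],"roll":0},{"hand":1,"delta_pos":[0,0,0],"roll":0}]' 60; python3 st.py;python3 - <<'E'
from h import *
KE=cam("wrist");a=snap("wrist","w2");b=snap("side","s2")
C=np.array([.4973,-.0193]);an=np.radians(-84.2);ex=np.array([np.cos(an),np.sin(an)]);ey=np.array([-ex[1],ex[0]])
for cx,cy,z in[(-.098,.03,.076),(-.098,-.03,.076),(-.110,.035,.058),(-.110,-.035,.058)]:
    p=[*(C+cx*ex+cy*ey),z];print(proj("wrist",p,KE).round(1),proj("side",p).round(1))
s=cv2.resize(b[140:300,200:360],(600,600),interpolation=cv2.INTER_CUBIC)
cv2.imwrite("pics/s2b.png",s)
E
```

```text
t: 6.45
tool_pos: [0.4648, 0.2795, 0.0726]
orientation: [-2.33, 2.107, -0.0]
force: [0.6, 0.1, -1.6]
gripper_width: 0.0208
gripper_force: 59.6
t 6.45 p [0.4648 0.2795 0.0726] xang -84.27 zdown [ 0.  0. -1.] w 0.0208 gf 59.6 F [ 0.6  0.1 -1.6] T [ 0.06 -0.07 -0.01] q [ 0.83  0.36 -0.21  0.   -1.   -0.73]
case frame TCP -0.3005 -0.0021 overhang 0.017
[ 203.  -146.8] [267.5 205.1]
[ 342.1 -148.7] [286.  209.3]
[ 198.3 -107.5] [264.8 211.5]
[ 348.  -109.3] [286.3 216.4]
```

View pics/w2.png

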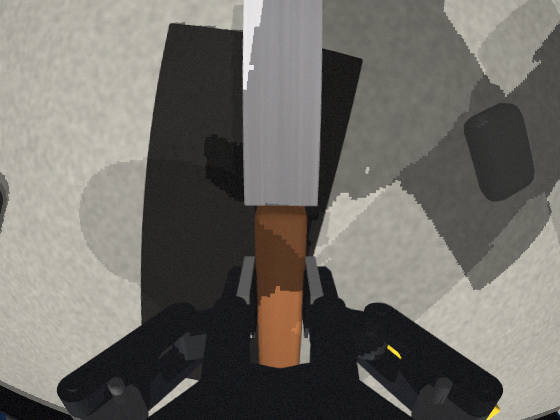

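View pics/s2b.png

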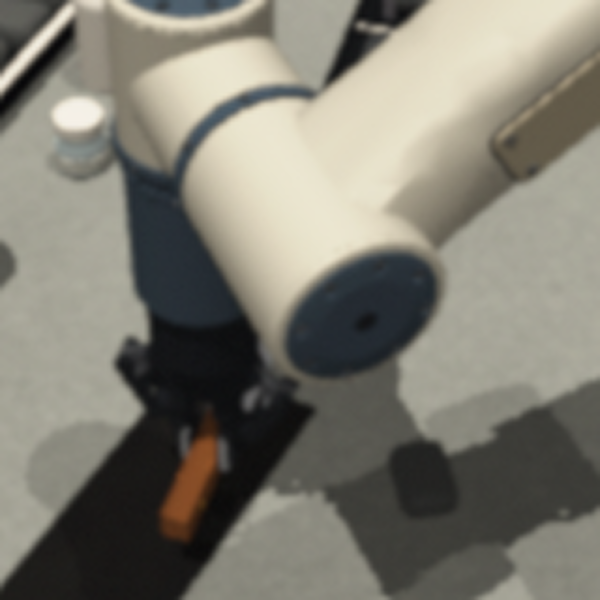

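Wrist view: the blade is gripped straight, with the handle front at (281,207) and the blade edges at columns 244 and 319. The side view shows only the handle in the jaws, at (190,480), with the arm hiding the case. Next I'll work out how far the tip is from the TCP.

```bash
python3 - <<'E'
from h import *
KE=cam("wrist");p=ctrl.sense()["tool_pos"]
for px,dz in[((281,207),.0022),((257,207),.0022),((306,207),.0022),((244,205),-.0093),((319,205),-.0093),((243,0),-.0093),((322,0),-.0093)]:
    q=onz("wrist",px,p[2]+dz,KE);d=(q-p)[:2];a=np.radians(-84.27);ex=np.array([np.cos(a),np.sin(a)]);print(px,(d@ex).round(4),(d@[-ex[1],ex[0]]).round(4))
E
```

```text
(281, 207) 0.0405 -0.0013
(257, 207) 0.0405 0.0083
(306, 207) 0.0405 -0.0114
(244, 205) 0.0375 0.0149
(319, 205) 0.0375 -0.0181
(243, 0) 0.1258 0.0142
(322, 0) 0.126 -0.0181
```

```bash
python3 -m jog '[{"hand":1,"delta_pos":[0,-0.3,-0.22],"roll":0},{"hand":1,"delta_pos":[1.5,0,0],"roll":0},{"hand":1,"delta_pos":[2,0,0],"roll":0},{"hand":1,"delta_pos":[2,0,0],"roll":0},{"hand":1,"delta_pos":[2,0,0],"roll":0},{"hand":1,"delta_pos":[0,0,0],"roll":0}]'; python3 st.py;python3 - <<'E'
from h import *
b=snap("top","t3")
cv2.imwrite("pics/t3b.png",cv2.resize(b[140:280,180:367],(800,600),interpolation=cv2.INTER_CUBIC))
E
```

```text
t: 7.15
tool_pos: [0.4755, 0.2049, 0.0738]
orientation: [2.328, -2.108, -0.0]
force: [0.0, -0.1, -2.0]
gripper_width: 0.0211
gripper_force: 59.6
t 7.15 p [0.4755 0.2049 0.0738] xang -84.33 zdown [-0.001 -0.001 -1.   ] w 0.0211 gf 59.6 F [ 0.  -0.1 -2. ] T [-0.01  0.03  0.03] q [ 0.71  0.32 -0.28  0.   -0.98 -0.61]
case frame TCP -0.2252 0.001 overhang 0.017
```

View pics/t3b.png

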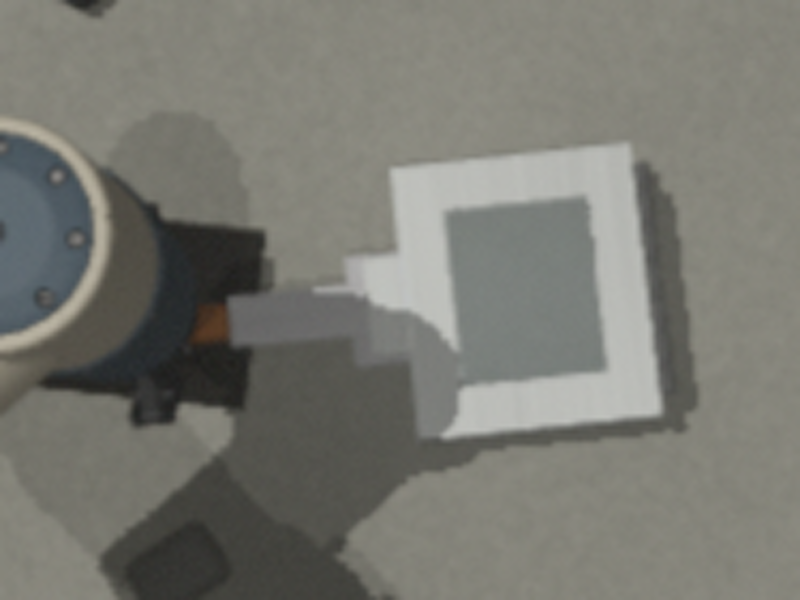

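The blade, at (230–368, 315), goes under the tab on its centre line and there is no contact force. I'll keep inserting.

```bash
python3 -m jog '[{"hand":1,"delta_pos":[2,0,0],"roll":0},{"hand":1,"delta_pos":[2,0,0],"roll":0},{"hand":1,"delta_pos":[2,0,0],"roll":0},{"hand":1,"delta_pos":[0,0,0],"roll":0},{"hand":1,"delta_pos":[0,0,0],"roll":0}]'; python3 st.py
```

```text
t: 7.7
tool_pos: [0.4819, 0.1477, 0.074]
orientation: [-2.33, 2.107, -0.0]
force: [-0.7, 0.5, -1.5]
gripper_width: 0.021
gripper_force: 59.6
t 7.7 p [0.4819 0.1477 0.074 ] xang -84.24 zdown [ 0.  0. -1.] w 0.021 gf 59.6 F [-0.7  0.5 -1.5] T [ 0.1  -0.    0.04] q [ 0.61  0.29 -0.31 -0.   -0.97 -0.51]
case frame TCP -0.1677 0.0015 overhang 0.017
```

```bash
python3 -m jog '[{"hand":1,"delta_pos":[0,0,0],"roll":0},{"hand":1,"delta_pos":[0,0,0.4],"roll":0},{"hand":1,"delta_pos":[0,0,0.4],"roll":0},{"hand":1,"delta_pos":[0,0,0.4],"roll":0},{"hand":1,"delta_pos":[0,0,0],"roll":0}]' 20; python3 st.py;  python3 -m jog '[{"hand":1,"delta_pos":[0,0,0.4],"roll":0},{"hand":1,"delta_pos":[0,0,0.4],"roll":0},{"hand":1,"delta_pos":[0,0,0],"roll":0}]' 20; python3 st.py;python3 - <<'E'
from h import *
b=snap("top","t4")
print([(x["box"],x["conf"]) for x in finder.search_frame("top","cover")])
E
```

```text
t: 8.2
tool_pos: [0.4823, 0.1489, 0.063]
orientation: [-2.33, 2.103, -0.001]
force: [-3.2, 3.6, 7.1]
gripper_width: 0.0203
gripper_force: 61.7
t 8.2 p [0.4823 0.1489 0.063 ] xang -84.14 zdown [ 0.002  0.002 -1.   ] w 0.0203 gf 61.7 F [-3.2  3.6  7.1] T [ 0.87  1.17 -0.19] q [ 0.61  0.3  -0.33 -0.   -0.94 -0.51]
case frame TCP -0.1689 0.002 overhang 0.017
t: 8.5
tool_pos: [0.4825, 0.1494, 0.0556]
orientation: [-2.329, 2.102, -0.001]
force: [-5.1, 4.9, 12.7]
gripper_width: 0.0212
gripper_force: 64.0
t 8.5 p [0.4825 0.1494 0.0556] xang -84.15 zdown [ 0.003  0.003 -1.   ] w 0.0212 gf 64.0 F [-5.1  4.9 12.7] T [ 1.27  1.84 -0.26] q [ 0.61  0.31 -0.34 -0.   -0.92 -0.51]
case frame TCP -0.1693 0.0023 overhang 0.017
[([298.7, 209.8, 70.8, 72.4], 0.71)]
```

```bash
python3 -m jog '[{"hand":1,"delta_pos":[0,0,0.4],"roll":0},{"hand":1,"delta_pos":[0,0,0.4],"roll":0},{"hand":1,"delta_pos":[0,0,0.3],"roll":0},{"hand":1,"delta_pos":[0,0,0.3],"roll":0},{"hand":1,"delta_pos":[0,0,0],"roll":0},{"hand":1,"delta_pos":[0,0,0],"roll":0}]' 20; python3 st.py;python3 - <<'E'
from h import *
b=snap("top","t5");a=cv2.imread("pics/t4.png")
s=np.hstack([x[150:270,230:350] for x in(a,b)])
cv2.imwrite("pics/t5b.png",cv2.resize(s,(800,400),interpolation=cv2.INTER_CUBIC))
E
```

```text
t: 9.2
tool_pos: [0.4827, 0.1493, 0.0475]
orientation: [-2.33, 2.099, -0.004]
force: [-27.0, 2.8, 62.3]
gripper_width: 0.0207
gripper_force: 72.4
t 9.2 p [0.4827 0.1493 0.0475] xang -84.04 zdown [ 0.006  0.002 -1.   ] w 0.0207 gf 72.4 F [-27.    2.8  62.3] T [ 0.3   9.39 -0.43] q [ 0.61  0.32 -0.35  0.   -0.89 -0.51]
case frame TCP -0.1692 0.0025 overhang 0.017
```

View pics/t5b.png

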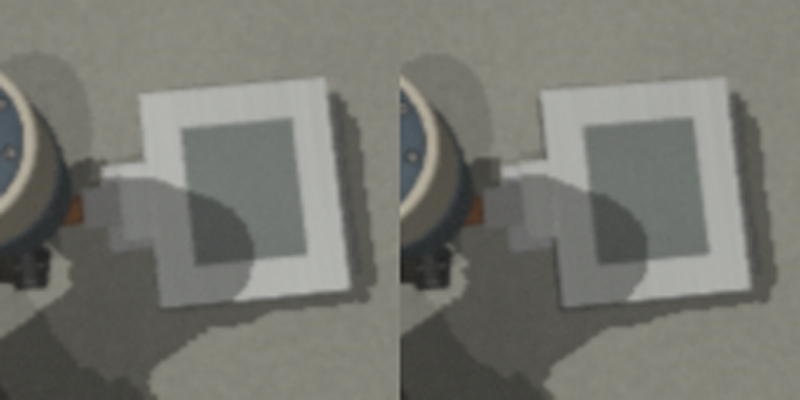

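The cover's free edge looks a little longer on the right, (141,90)–(161,307), so it is rising. The force jumped to 62 N with a large moment, so I'll back off and find what is bearing.

```bash
python3 -m jog '[{"hand":1,"delta_pos":[0,0,-0.4],"roll":0},{"hand":1,"delta_pos":[0,0,0],"roll":0}]' 20; python3 st.py;python3 - <<'E'
from h import *
print("rock_small",onz("top",(223,275),.013))
b=snap("side","s6"); a=cv2.imread("pics/side0.png")
for n in("top","side"): print(n,[(np.round(x["box"]),round(x["conf"],2)) for x in finder.search_frame(n,"rock_small")[:2]]) if n=="side" else 0
cv2.imwrite("pics/s6b.png",cv2.resize(b[120:300,190:430],(800,600),interpolation=cv2.INTER_CUBIC))
E
```

```text
t: 9.45
tool_pos: [0.4826, 0.1492, 0.0478]
orientation: [-2.329, 2.101, -0.002]
force: [-12.6, 3.6, 28.6]
gripper_width: 0.0208
gripper_force: 68.1
t 9.45 p [0.4826 0.1492 0.0478] xang -84.12 zdown [ 0.005  0.003 -1.   ] w 0.0208 gf 68.1 F [-12.6   3.6  28.6] T [ 0.77  4.31 -0.31] q [ 0.61  0.32 -0.35  0.   -0.89 -0.51]
case frame TCP -0.1692 0.0024 overhang 0.017
rock_small [0.31621176 0.19968373 0.013     ]
side [(array([312., 269.,  20.,  22.]), 0.51)]
```

View pics/s6b.png

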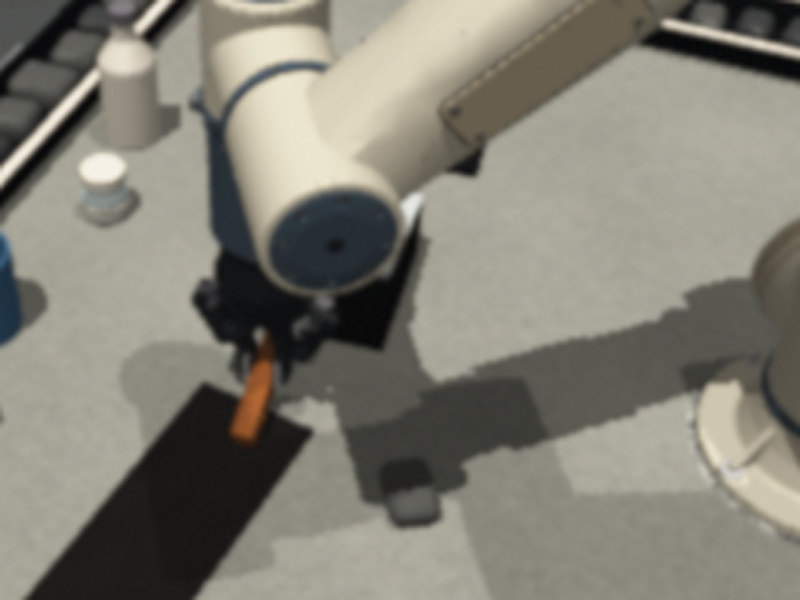

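The handle's tail met the mat at about 0.33 rad of pitch, and the force and moment agree with that. By this geometry the cover is at about 0.19 rad. I'll tighten the grip, draw the tip back to about 0.14 from the hinge, and start the swing.

```bash
python3 -m jog '[{"hand":1,"delta_pos":[0,0,0],"roll":0},{"hand":1,"delta_pos":[0,0,-0.2],"roll":0},{"hand":1,"delta_pos":[-1.2,0,-0.2],"roll":0},{"hand":1,"delta_pos":[-1.2,0,0],"roll":0},{"hand":1,"delta_pos":[-1.2,0,0],"roll":0},{"hand":1,"delta_pos":[0,0,0],"roll":0}]' 120; python3 st.py
python3 - <<'E'
from h import *
b=snap("wrist","w7")
cv2.imwrite("pics/w7b.png",b)
E
```

```text
t: 10.15
tool_pos: [0.4779, 0.1851, 0.0475]
orientation: [-2.332, 2.104, 0.0]
force: [-0.0, -0.2, -0.2]
gripper_width: 0.0193
gripper_force: 117.6
t 10.15 p [0.4779 0.1851 0.0475] xang -84.11 zdown [ 0.  0. -1.] w 0.0193 gf 117.6 F [-0.  -0.2 -0.2] T [0.5  0.01 0.04] q [ 0.68  0.34 -0.33 -0.   -0.91 -0.57]
case frame TCP -0.2053 0.0013 overhang 0.017
```

View pics/w7b.png

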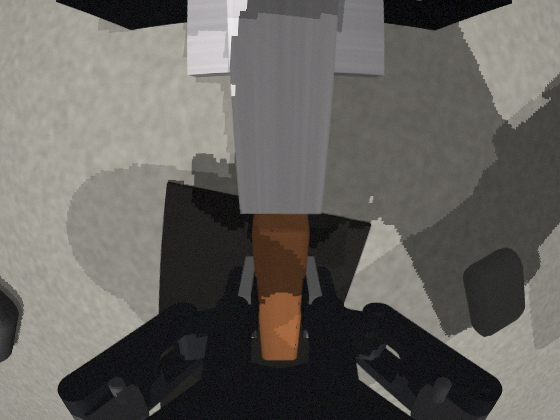

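```bash
python3 - <<'E'
from h import *
KE=cam("wrist");p=ctrl.sense()["tool_pos"]
C=np.array([.4973,-.0193]);an=np.radians(-84.2);ex=np.array([np.cos(an),np.sin(an)]);ey=np.array([-ex[1],ex[0]])
pr=lambda cx,cy,z:proj("wrist",[*(C+cx*ex+cy*ey),z],KE).round(0)
print("ledge",pr(-.11,.035,.058),pr(-.11,-.035,.058),"wall",pr(-.075,.035,.058))
for th in(0,.1,.2,.3):print("tab",th,pr(.075-.173*np.cos(th),.03,.07+.173*np.sin(th)),pr(.075-.173*np.cos(th),-.03,.07+.173*np.sin(th)))
for ph in(0,.2,.3,.4):
    f=lambda l,y,h=-.0093:pr(-.2053+l*np.cos(ph)-h*np.sin(ph),y-.0005,p[2]+l*np.sin(ph)+h*np.cos(ph))
    print("blade",ph,f(.0405,.016),f(.0405,-.016),f(.1455,.016),f(.1455,-.016))
E
```

```text
ledge [183.  70.] [380.  71.] wall [184. -20.]
tab 0 [187.  30.] [376.  31.]
tab 0.1 [170.  15.] [394.  16.]
tab 0.2 [147. -12.] [418. -11.]
tab 0.3 [115. -57.] [451. -55.]
blade 0 [245. 200.] [319. 200.] [244. -40.] [321. -39.]
blade 0.2 [243. 203.] [321. 203.] [235. -69.] [331. -68.]
blade 0.3 [242. 207.] [322. 207.] [229. -83.] [338. -82.]
blade 0.4 [241. 212.] [323. 212.] [221. -96.] [347. -95.]
```

The blade is pitched about 0.4 rad, since the handle front is at row 213. The ledge's outer edge is at row 75, and the tab has left the view upward, so the cover is past about 0.17 rad. I'll start the swing.

```bash
python3 -m jog '[{"hand":1,"delta_pos":[0.3,0,-1.35],"roll":0},{"hand":1,"delta_pos":[0.35,0,-1.35],"roll":0},{"hand":1,"delta_pos":[0.6,0,-1.25],"roll":0},{"hand":1,"delta_pos":[0.6,0,-1.25],"roll":0},{"hand":1,"delta_pos":[0.85,0,-1.1],"roll":0},{"hand":1,"delta_pos":[0.85,0,-1.1],"roll":0},{"hand":1,"delta_pos":[0,0,0],"roll":0}]' 120; python3 st.py
python3 -c "
from h import *
snap('top','t8');snap('side','s8');snap('wrist','w8')
a=[cv2.imread(f'pics/{n}8.png') for n in 'ts']
cv2.imwrite('pics/m8.png',np.hstack([cv2.resize(a[0][140:280,210:350],(400,400)),cv2.resize(a[1][120:260,210:350],(400,400))]))"
```

```text
t: 10.9
tool_pos: [0.4823, 0.1469, 0.1235]
orientation: [-2.329, 2.106, -0.002]
force: [-0.0, -0.4, -1.3]
gripper_width: 0.0193
gripper_force: 118.3
t 10.9 p [0.4823 0.1469 0.1235] xang -84.25 zdown [ 0.002  0.    -1.   ] w 0.0193 gf 118.3 F [-0.  -0.4 -1.3] T [ 0.05 -0.05  0.02] q [ 0.61  0.24 -0.24  0.   -1.09 -0.51]
case frame TCP -0.1668 0.0019 overhang 0.017
```

View pics/m8.png

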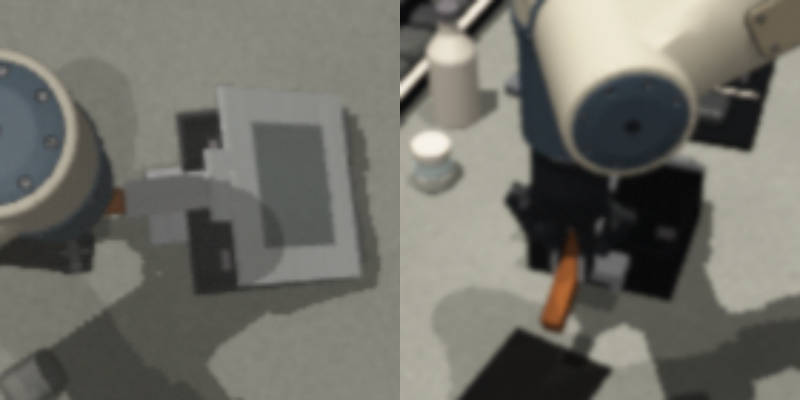

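The cover now stands at about 0.75 rad, with its free edge at column ~220 in the top half. The blade (120–215, 195) is below it. I'll carry on round the arc.

```bash
python3 -m jog '[{"hand":1,"delta_pos":[1.1,0,-0.95],"roll":0},{"hand":1,"delta_pos":[1.1,0,-0.95],"roll":0},{"hand":1,"delta_pos":[1.3,0,-0.7],"roll":0},{"hand":1,"delta_pos":[1.3,0,-0.7],"roll":0},{"hand":1,"delta_pos":[1.4,0,-0.45],"roll":0},{"hand":1,"delta_pos":[1.4,0,-0.45],"roll":0},{"hand":1,"delta_pos":[1.3,0,-0.15],"roll":0},{"hand":1,"delta_pos":[1.3,0,-0.15],"roll":0},{"hand":1,"delta_pos":[0,0,0],"roll":0},{"hand":1,"delta_pos":[0,0,0],"roll":0}]' 120; python3 st.py
python3 -c "
from h import *
snap('top','t9');print([(np.round(x['box'],1),round(x['conf'],2)) for x in finder.search_frame('top','cover')[:2]])
snap('side','s9');print([(np.round(x['box'],1),round(x['conf'],2)) for x in finder.search_frame('side','cover')[:2]])
C=np.array([.4973,-.0193]);an=np.radians(-84.2);ex=np.array([np.cos(an),np.sin(an)]);ey=np.array([-ex[1],ex[0]])
for th in(1.2,1.4,1.55,1.7):
  q=[[*(C+(.075-l*np.cos(th)+t*np.sin(th))*ex+w*ey),.07+l*np.sin(th)+t*np.cos(th)] for l in(0,.15) for w in(-.085,.085) for t in (0,.006)]+[[*(C+(.075-.173*np.cos(th))*ex+w*ey),.07+.173*np.sin(th)] for w in(-.03,.03)]
  for n in('top','side'):
    v=np.array([proj(n,x) for x in q]);print(th,n,((v.min(0)+v.max(0))/2).round(1),(v.max(0)-v.min(0)).round(1))
"
```

```text
t: 12.05
tool_pos: [0.4918, 0.0455, 0.1669]
orientation: [2.329, -2.107, 0.001]
force: [-0.5, 0.8, -1.6]
gripper_width: 0.0198
gripper_force: 118.4
t 12.05 p [0.4918 0.0455 0.1669] xang -84.26 zdown [-0.    -0.001 -1.   ] w 0.0198 gf 118.4 F [-0.5  0.8 -1.6] T [0.08 0.05 0.  ] q [ 0.41  0.19 -0.19  0.   -1.19 -0.31]
case frame TCP -0.0651 0.0011 overhang 0.017
[(array([334.5, 201.3,  18. ,  77.7]), 0.93), (array([316.9, 200.6,  36.9,  16.3]), 0.43)]
[(array([300.1, 156.7,  40.5,  50.7]), 0.72)]
1.2 top [322.9 200.4] [27.4 72.7]
1.2 side [289.6 161.6] [54.3 36.1]
1.4 top [329.5 199.4] [14.3 74.6]
1.4 side [291.9 157.7] [53.1 43.9]
1.55 top [335.2 198.9] [15.9 75.7]
1.55 side [293.9 155.1] [52.5 49.1]
1.7 top [340.  198.5] [25.6 76.5]
1.7 side [294.9 153.1] [53.5 53. ]
```

The detector box matches a cover angle of about 1.55 rad. I'll withdraw and take the tool back over the mat.

```bash
python3 -m jog '[{"hand":1,"delta_pos":[-1.5,0,0],"roll":0},{"hand":1,"delta_pos":[-4,0,0],"roll":0},{"hand":1,"delta_pos":[-4.5,0,0],"roll":0},{"hand":1,"delta_pos":[-4.5,0,0],"roll":0},{"hand":1,"delta_pos":[-4,0,0],"roll":0},{"hand":1,"delta_pos":[-1.5,0,0],"roll":0.1125},{"hand":1,"delta_pos":[0,0,0],"roll":0.1125},{"hand":1,"delta_pos":[-3,-0.7,3],"roll":0},{"hand":1,"delta_pos":[-3,-0.7,3],"roll":0},{"hand":1,"delta_pos":[-2.5,-0.5,2],"roll":0}]' 120;python3 -m jog '[{"hand":1,"delta_pos":[0,0,0],"roll":0},{"hand":1,"delta_pos":[0,0,0],"roll":0}]' 120; python3 st.py
```

```text
t: 13.25
tool_pos: [0.5004, 0.3285, 0.0846]
orientation: [2.079, -2.353, -0.0]
force: [0.6, -0.0, -0.9]
gripper_width: 0.0195
gripper_force: 118.2
t: 13.45
tool_pos: [0.5006, 0.3277, 0.086]
orientation: [2.08, -2.352, 0.001]
force: [0.5, 0.3, -1.1]
gripper_width: 0.0194
gripper_force: 118.2
t 13.45 p [0.5006 0.3277 0.086 ] xang -97.03 zdown [-0.001 -0.002 -1.   ] w 0.0194 gf 118.2 F [ 0.5  0.3 -1.1] T [0.03 0.   0.  ] q [ 0.84  0.45 -0.04  0.   -1.09 -0.96]
case frame TCP -0.3449 0.0383 overhang 0.017
```

```bash
python3 -m jog '[{"hand":1,"delta_pos":[0,0,2],"roll":0},{"hand":1,"delta_pos":[0,0,1.2],"roll":0},{"hand":1,"delta_pos":[0,0,0],"roll":0}]' 20; python3 -m jog '[{"hand":1,"delta_pos":[0,0,0.5],"roll":0},{"hand":1,"delta_pos":[0,0,0.5],"roll":0},{"hand":1,"delta_pos":[0,0,0],"roll":0}]' 20;  python3 -m jog '[{"hand":1,"delta_pos":[0,0,0.5],"roll":0},{"hand":1,"delta_pos":[0,0,0.5],"roll":0},{"hand":1,"delta_pos":[0,0,0],"roll":0}]' 20; python3 st.py
```

```text
t: 13.75
tool_pos: [0.4999, 0.3261, 0.0537]
orientation: [2.077, -2.353, -0.0]
force: [0.5, 0.1, -1.1]
gripper_width: 0.0195
gripper_force: 118.2
t: 14.05
tool_pos: [0.5018, 0.3274, 0.0469]
orientation: [-2.079, 2.352, -0.001]
force: [-2.4, -2.6, 6.5]
gripper_width: 0.0196
gripper_force: 119.6
t: 14.35
tool_pos: [0.503, 0.3287, 0.038]
orientation: [-2.076, 2.349, -0.001]
force: [-2.3, -0.2, 8.7]
gripper_width: 0.0197
gripper_force: 120.7
t 14.35 p [0.503  0.3287 0.038 ] xang -97.05 zdown [ 0.005  0.004 -1.   ] w 0.0197 gf 120.7 F [-2.3 -0.2  8.7] T [0.28 0.59 0.1 ] q [ 0.84  0.49 -0.1   0.   -0.97 -0.96]
case frame TCP -0.3456 0.0408 overhang 0.017
```

```bash
python3 -m jog '[{"hand":1,"delta_pos":[0,0,0.4],"roll":0},{"hand":1,"delta_pos":[0,0,0.3],"roll":0},{"hand":1,"delta_pos":[0,0,0],"roll":0},{"hand":-0.2,"delta_pos":[0,0,0],"roll":0},{"hand":-0.2,"delta_pos":[0,0,0],"roll":0},{"hand":-0.2,"delta_pos":[0,0,0],"roll":0},{"hand":-0.2,"delta_pos":[0,0,0],"roll":0},{"hand":-0.2,"delta_pos":[0,0,-4],"roll":0},{"hand":-0.2,"delta_pos":[0,0,-5],"roll":0},{"hand":-0.2,"delta_pos":[0,0,-5],"roll":0}]' 20; python3 st.py; python3 -c "
from h import *
KE=cam('wrist');b=snap('wrist','w10')
hsv=cv2.cvtColor(b,cv2.COLOR_BGR2HSV)
m=((hsv[...,0]>5)&(hsv[...,0]<20)&(hsv[...,1]>130)).astype(np.uint8);n,l,st,c=cv2.connectedComponentsWithStats(m)
i=1+st[1:,4].argmax();ys,xs=np.where(l==i)
print(st[i],onz('wrist',(xs[ys<ys.min()+3].mean(),ys.min()),.029,KE),onz('wrist',(xs[ys>ys.max()-3].mean(),ys.max()),.029,KE))
fb=[x for x in finder.search_frame('wrist','blade') if x['box'][3]>x['box'][2]]
print([(np.round(x['box']),round(x['conf'],2)) for x in fb]); bx=fb[0]['box'];print('tip',onz('wrist',(bx[0],bx[1]-bx[3]/2),.018,KE))
snap('top','t10');print([(np.round(x['box'],1),round(x['conf'],2)) for x in finder.search_frame('top','cover')[:2]])
"
```

```text
t: 15.35
tool_pos: [0.5005, 0.3269, 0.169]
orientation: [2.079, -2.353, 0.001]
force: [0.9, 1.2, 0.2]
gripper_width: 0.0513
gripper_force: 0.0
t 15.35 p [0.5005 0.3269 0.169 ] xang -97.1 zdown [-0.001 -0.001 -1.   ] w 0.0513 gf 0.0 F [0.9 1.2 0.2] T [ 0.18 -0.22 -0.04] q [ 0.84  0.38  0.09  0.   -1.28 -0.96]
case frame TCP -0.3441 0.0382 overhang 0.017
[ 264  155   27  117 2896] [0.49757461 0.28921717 0.029     ] [0.51045003 0.39716063 0.029     ]
[(array([278., 151.,  40., 236.]), 0.98)]
tip [0.48359806 0.18672438 0.018     ]
[(array([334.2, 196.6,  18.8,  79.1]), 0.64)]
```

The tool lies flat: the handle measures 109 mm and the tip is at (0.484, 0.187). The cover is still up. Now I'll rise, turn and cross over to the core.

```bash
python3 -m jog '[{"hand":-0.4,"delta_pos":[0,0,-1.6],"roll":0.146},{"hand":-0.4,"delta_pos":[0,0,-1.6],"roll":0.147},{"hand":-0.4,"delta_pos":[0,0,-1.6],"roll":0.147},{"hand":-0.4,"delta_pos":[0,0,-1.6],"roll":0.147},{"hand":-0.4,"delta_pos":[0,0,-1.6],"roll":0.147},{"hand":-0.4,"delta_pos":[0,0,-1.6],"roll":0.147},{"hand":-0.4,"delta_pos":[0,0,-1.6],"roll":0.147},{"hand":-0.4,"delta_pos":[0,0,-1.6],"roll":0.147},{"hand":-0.4,"delta_pos":[0,0,-1.6],"roll":0.146},{"hand":-0.4,"delta_pos":[0,0,0],"roll":0}]' 20;python3 st.py
python3 -m jog '[{"hand":-0.4,"delta_pos":[0.5,-4.45,0],"roll":0},{"hand":-0.4,"delta_pos":[0.5,-4.45,0],"roll":0},{"hand":-0.4,"delta_pos":[0.5,-4.45,0],"roll":0},{"hand":-0.4,"delta_pos":[0.5,-4.45,0],"roll":0},{"hand":-0.4,"delta_pos":[0.5,-4.45,0],"roll":0},{"hand":-0.4,"delta_pos":[0.5,-4.45,0],"roll":0},{"hand":-0.4,"delta_pos":[0.5,-4.45,0],"roll":0},{"hand":-0.4,"delta_pos":[0.5,-4.45,0],"roll":0}]'
python3 -m jog '[{"hand":-0.4,"delta_pos":[0.5,-4.45,0],"roll":0},{"hand":-0.4,"delta_pos":[0.5,-4.45,0],"roll":0},{"hand":-0.4,"delta_pos":[0.5,-4.45,0],"roll":0},{"hand":-0.4,"delta_pos":[0.5,-4.45,0],"roll":0},{"hand":-0.4,"delta_pos":[0.5,-4.45,0],"roll":0},{"hand":-0.4,"delta_pos":[0.5,-4.45,3],"roll":0},{"hand":-0.4,"delta_pos":[0.5,-4.45,4],"roll":0},{"hand":-0.4,"delta_pos":[0.5,-4.45,4],"roll":0},{"hand":-0.4,"delta_pos":[0,0,0],"roll":0},{"hand":-0.4,"delta_pos":[0,0,0],"roll":0}]';python3 st.py
python3 -c "
from h import *
KE=cam('wrist');b=snap('wrist','w11')
for l in('core','slab'):print(l,[(np.round(x['box']),round(x['conf'],2)) for x in finder.search_frame('wrist',l)[:3]])
print(proj('wrist',(.5117,-.388,.046),KE),[proj('wrist',p,KE).round() for p in((.5653,-.3814,.05),(.458,-.3952,.05))])
"
```

```text
t: 16.55
tool_pos: [0.5014, 0.3276, 0.3124]
orientation: [-0.195, 3.134, 0.001]
force: [0.4, -0.3, 0.5]
gripper_width: 0.0597
gripper_force: 0.0
t 16.55 p [0.5014 0.3276 0.3124] xang -172.9 zdown [ 0.001  0.    -1.   ] w 0.0597 gf 0.0 F [ 0.4 -0.3  0.5] T [ 0.04 -0.04 -0.  ] q [ 0.84  0.35  0.4   0.   -1.62 -2.29]
case frame TCP -0.3447 0.0391 overhang 0.017
t: 17.35
tool_pos: [0.505, -0.0325, 0.3099]
orientation: [0.204, -3.132, -0.0]
force: [0.3, -0.1, -0.5]
gripper_width: 0.0597
gripper_force: 0.0
t: 18.35
tool_pos: [0.5094, -0.3711, 0.2143]
orientation: [0.199, -3.13, -0.004]
force: [0.0, 0.0, 1.4]
gripper_width: 0.0596
gripper_force: 0.0
t 18.35 p [ 0.5094 -0.3711  0.2143] xang -172.73 zdown [-0.005  0.002 -1.   ] w 0.0596 gf 0.0 F [0.  0.  1.4] T [ 0.07 -0.05  0.  ] q [-0.38  0.43  0.27 -0.   -1.42 -1.06]
case frame TCP 0.3512 -0.0235 overhang 0.017
core [(array([255., 186.,  56., 131.]), 0.62), (array([361., 187.,  55., 105.]), 0.39)]
slab [(array([363., 190.,  53., 102.]), 0.9), (array([256., 187.,  60., 129.]), 0.22)]
[259.99429306 191.71019418] [array([261., 246.]), array([259., 135.])]
```

View pics/w11.png

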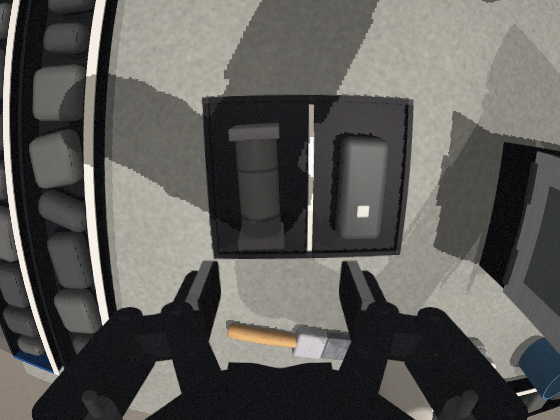

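The wrist view shows the core in the left lane, with its far cap at about (254,131) and round body at columns 237–281. The slab is in the right lane at (362,188). I'll refine the core axis numerically.

```bash
python3 - <<'E'
from h import *
KE=cam("wrist");b=cv2.GaussianBlur(cv2.imread("pics/w11.png"),(3,3),0).max(2)
for r in(128,131,134,150,160,180,200,210,225,232,236,240,244): print(r,' '.join(str(int(v)) for v in b[r,220:296:3]))
print(b[100:262:3,256].tolist())
for px in[(254,131),(259,150),(260,180),(260,200)]:print(px,onz("wrist",px,.05 if px[1]<140 else .047,KE))
E
```

```text
128 26 26 27 40 64 70 72 75 77 81 80 83 84 86 87 88 90 90 90 86 29 25 27 26 27 28
131 27 27 25 82 90 90 90 91 91 91 90 90 91 90 91 90 91 90 90 88 29 26 27 25 25 27
134 27 25 25 74 89 88 89 88 88 88 88 89 88 88 88 88 89 88 88 84 33 29 28 25 26 26
150 23 24 24 26 24 33 55 59 60 61 64 67 69 67 65 61 60 57 55 32 27 28 26 24 26 26
160 21 23 26 25 23 26 54 59 60 62 65 65 67 67 63 62 60 57 53 35 23 25 26 24 26 24
180 23 21 22 24 26 22 40 58 60 63 64 64 66 66 64 63 62 58 55 47 24 22 24 22 25 24
200 23 24 23 25 23 23 23 52 58 61 63 64 66 65 64 63 62 59 55 51 27 23 25 23 21 22
210 19 21 21 18 20 23 26 46 58 61 62 64 64 65 64 63 63 59 56 54 27 21 21 21 22 24
225 34 35 34 24 18 16 17 26 47 47 48 48 50 49 50 48 48 49 47 45 51 42 15 16 24 43
232 36 36 34 33 35 36 35 56 45 48 49 48 49 48 47 48 48 48 47 48 57 48 34 41 43 43
236 34 33 34 34 35 35 40 58 58 54 50 50 50 51 50 50 52 55 58 58 60 55 40 41 43 42
240 33 34 36 34 35 35 51 62 62 63 63 63 64 62 63 64 63 62 63 64 65 57 42 41 41 41
244 30 33 32 37 36 39 56 64 63 64 64 65 63 63 65 65 64 64 63 65 63 60 39 40 41 39
[28, 26, 28, 28, 25, 30, 28, 28, 53, 73, 91, 89, 85, 73, 68, 68, 69, 69, 68, 67, 67, 68, 67, 64, 53, 68, 67, 66, 67, 66, 64, 67, 66, 65, 65, 65, 64, 64, 64, 65, 50, 49, 49, 48, 49, 50, 56, 64, 63, 62, 39, 18, 37, 128]
(254, 131) [ 0.45857585 -0.39956025  0.05      ]
(259, 150) [ 0.47589111 -0.39317647  0.047     ]
(260, 180) [ 0.50417932 -0.3890179   0.047     ]
(260, 200) [ 0.52383364 -0.38683318  0.047     ]
```

```bash
python3 - <<'E'
from h import *
s=ctrl.sense();KE=cam("wrist")
a=onz("wrist",(253.5,131),.05,KE);b=onz("wrist",(261,242),.05,KE);print(a,b,np.linalg.norm(a-b),np.degrees(np.arctan2(*(b-a)[1::-1])))
M=R.from_rotvec(s["orientation"]).as_matrix();c=(a+b)/2;print(c,"delta tool cm",(M.T@(np.array([c[0],c[1],.029])-s["tool_pos"])*100).round(2))
E
```

```text
[ 0.45862814 -0.40000995  0.05      ] [ 0.5663926  -0.38108305  0.05      ] 0.10941392613335678 9.961387161137235
[ 0.51251037 -0.3905465   0.05      ] delta tool cm [ 0.16 -2.01 18.94]
```

```bash
python3 -m jog '[{"hand":-0.4,"delta_pos":[0.15,-1,2],"roll":-0.026},{"hand":-0.4,"delta_pos":[0,-1,4],"roll":0},{"hand":-0.4,"delta_pos":[0,0,4],"roll":0},{"hand":-0.4,"delta_pos":[0,0,2],"roll":0},{"hand":-0.4,"delta_pos":[0,0,0],"roll":0},{"hand":-0.4,"delta_pos":[0,0,0],"roll":0}]' 60; python3 st.py
```

```text
t: 19.1
tool_pos: [0.513, -0.3907, 0.0994]
orientation: [-0.241, 3.13, -0.003]
force: [0.0, -1.0, 0.5]
gripper_width: 0.0597
gripper_force: 0.0
t 19.1 p [ 0.513  -0.3907  0.0994] xang -171.18 zdown [ 0.002 -0.002 -1.   ] w 0.0597 gf 0.0 F [ 0.  -1.   0.5] T [ 0.02 -0.04 -0.01] q [-0.41  0.51  0.11  0.   -1.17 -1.01]
case frame TCP 0.3711 -0.0219 overhang 0.017
```

```bash
python3 -m jog '[{"hand":-0.4,"delta_pos":[0,0,2.5],"roll":0},{"hand":-0.4,"delta_pos":[0,0,2.5],"roll":0},{"hand":-0.4,"delta_pos":[0,0,1.7],"roll":0},{"hand":-0.4,"delta_pos":[0,0,0.6],"roll":0},{"hand":-0.4,"delta_pos":[0,0,0],"roll":0},{"hand":1,"delta_pos":[0,0,0],"roll":0},{"hand":1,"delta_pos":[0,0,0],"roll":0},{"hand":1,"delta_pos":[0,0,0],"roll":0}]' 60; python3 st.py
```

```text
t: 19.9
tool_pos: [0.5133, -0.3915, 0.0269]
orientation: [-0.239, 3.129, -0.004]
force: [-0.1, 2.4, 6.1]
gripper_width: 0.0388
gripper_force: 60.8
t 19.9 p [ 0.5133 -0.3915  0.0269] xang -171.26 zdown [ 0.004 -0.002 -1.   ] w 0.0388 gf 60.8 F [-0.1  2.4  6.1] T [0.61 0.16 0.04] q [-0.41  0.58  0.02  0.   -1.01 -1.01]
case frame TCP 0.3719 -0.0217 overhang 0.017
```

The core is gripped at a width of 39 mm. I'll lift it well above the cover's top (0.243) and then cross.

```bash
python3 -m jog '[{"hand":1,"delta_pos":[0,0,-1.5],"roll":0},{"hand":1,"delta_pos":[0,0,-3],"roll":0},{"hand":1,"delta_pos":[0,0,-4],"roll":0},{"hand":1,"delta_pos":[0,0,-4],"roll":0},{"hand":1,"delta_pos":[0,0,-4],"roll":0},{"hand":1,"delta_pos":[0,0,-4],"roll":0.052},{"hand":1,"delta_pos":[0,0,-4],"roll":0},{"hand":1,"delta_pos":[0,0,-4],"roll":0},{"hand":1,"delta_pos":[0,0,-1],"roll":0},{"hand":1,"delta_pos":[0,0,0],"roll":0}]' 60;python3 st.py
```

```text
t: 20.9
tool_pos: [0.5124, -0.391, 0.3212]
orientation: [-0.156, 3.134, -0.002]
force: [0.2, 0.7, -4.1]
gripper_width: 0.0383
gripper_force: 61.0
t 20.9 p [ 0.5124 -0.391   0.3212] xang -174.28 zdown [ 0.004 -0.001 -1.   ] w 0.0383 gf 61.0 F [ 0.2  0.7 -4.1] T [ 0.01 -0.07  0.04] q [-0.41  0.45  0.57 -0.   -1.69 -1.06]
case frame TCP 0.3713 -0.0226 overhang 0.017
```

```bash
python3 -m jog '[{"hand":1,"delta_pos":[-0.4,3.5,0],"roll":0},{"hand":1,"delta_pos":[-0.4,4.3,0],"roll":0},{"hand":1,"delta_pos":[-0.4,4.3,0],"roll":0},{"hand":1,"delta_pos":[-0.4,4.3,0],"roll":0},{"hand":1,"delta_pos":[-0.5,4.3,0],"roll":0},{"hand":1,"delta_pos":[0,4.3,0],"roll":0},{"hand":1,"delta_pos":[0,4.3,0],"roll":0},{"hand":1,"delta_pos":[0,4.3,0],"roll":0},{"hand":1,"delta_pos":[0,3.5,0],"roll":0},{"hand":1,"delta_pos":[0,1.2,0],"roll":0}]' 60;python3 -m jog '[{"hand":1,"delta_pos":[0,0,0],"roll":0},{"hand":1,"delta_pos":[0,0,0],"roll":0}]';python3 st.py
```

```text
t: 21.9
tool_pos: [0.4931, -0.0047, 0.317]
orientation: [0.161, -3.133, -0.002]
force: [0.2, -0.9, -3.1]
gripper_width: 0.0385
gripper_force: 61.2
t: 22.1
tool_pos: [0.4941, -0.0079, 0.318]
orientation: [0.157, -3.135, 0.001]
force: [1.6, 1.1, -3.3]
gripper_width: 0.0384
gripper_force: 61.2
t 22.1 p [ 0.4941 -0.0079  0.318 ] xang -174.26 zdown [-0.003 -0.001 -1.   ] w 0.0384 gf 61.2 F [ 1.6  1.1 -3.3] T [-0.05  0.    0.  ] q [ 0.3   0.13  0.13 -0.   -1.57 -1.77]
case frame TCP -0.0117 -0.002 overhang 0.017
```

```bash
python3 -m jog '[{"hand":1,"delta_pos":[0,0,3],"roll":0},{"hand":1,"delta_pos":[0,0,4],"roll":0},{"hand":1,"delta_pos":[0,0,4],"roll":0},{"hand":1,"delta_pos":[0,0,4],"roll":0},{"hand":1,"delta_pos":[0,0,4],"roll":0},{"hand":1,"delta_pos":[0,0,2],"roll":0},{"hand":1,"delta_pos":[0,0,1],"roll":0},{"hand":1,"delta_pos":[0,0,0],"roll":0}]';python3 st.py
python3 - <<'E'
from h import *
KE=cam("wrist");b=snap("wrist","w12")
C=np.array([.4973,-.0193]);an=np.radians(-84.2);ex=np.array([np.cos(an),np.sin(an)]);ey=np.array([-ex[1],ex[0]])
for cx,cy,z in[(-.075,-.085,.07),(.075,-.085,.07),(-.069,-.079,.07),(.069,-.079,.07),(-.038,-.054,.015),(.018,-.054,.015),(-.038,-.064,.015),(.018,-.064,.015),(-.075,0,.07)]:
    print((cx,cy),proj("wrist",[*(C+cx*ex+cy*ey),z],KE).round(1))
g=cv2.GaussianBlur(b,(3,3),0).max(2)
for r in range(0,260,20): print(r,' '.join(str(int(v)) for v in g[r,40:540:8]))
E
```

```text
t: 22.9
tool_pos: [0.4939, -0.0087, 0.0981]
orientation: [0.154, -3.135, 0.001]
force: [0.2, -0.1, -2.8]
gripper_width: 0.0383
gripper_force: 61.2
t 22.9 p [ 0.4939 -0.0087  0.0981] xang -174.36 zdown [-0.003 -0.001 -1.   ] w 0.0383 gf 61.2 F [ 0.2 -0.1 -2.8] T [ 0.02 -0.    0.01] q [ 0.3   0.25 -0.3   0.   -1.02 -1.77]
case frame TCP -0.0108 -0.0023 overhang 0.017
(-0.075, -0.085) [408.2 108. ]
(0.075, -0.085) [110.1 112.8]
(-0.069, -0.079) [396.6 119.2]
(0.069, -0.079) [120.8 123.3]
(-0.038, -0.054) [320.  150.6]
(0.018, -0.054) [233.9 150.9]
(-0.038, -0.064) [320.3 135.3]
(0.018, -0.064) [233.5 135.7]
(-0.075, 0) [392.5 263.8]
0 225 232 229 230 230 229 230 230 229 227 231 230 232 227 228 176 143 148 134 137 147 144 139 145 147 145 139 145 135 146 144 142 145 148 148 142 233 234 207 205 200 207 203 198 203 203 204 207 197 199 202 188 199 202 202 223 222 226 229 223 221 203 199
20 229 230 236 230 232 229 230 232 227 229 227 227 231 231 231 229 225 231 137 140 142 144 141 145 151 141 142 142 143 147 139 142 149 140 141 144 143 171 156 115 108 202 207 211 211 200 198 205 201 198 199 2
[... 1917 characters left out ...]
09 221 218 208 235 54 60 60 60 59 61
200 140 140 139 141 138 142 140 141 141 140 143 36 24 27 25 27 25 35 36 36 37 38 114 112 111 112 111 108 109 110 110 109 106 102 103 100 99 102 38 35 37 27 25 27 47 92 255 255 253 252 251 250 215 215 212 210 50 54 61 60 60 59 59
220 138 137 139 141 139 142 142 142 141 141 142 35 25 28 27 27 25 36 36 35 36 36 35 37 79 86 91 94 95 97 96 96 94 93 90 84 81 73 35 36 36 27 24 40 86 255 255 254 250 253 249 216 208 217 212 44 51 59 33 47 252 168 42
240 138 138 139 138 140 138 140 139 139 141 138 134 35 25 25 24 27 34 56 58 58 59 29 27 72 86 90 94 95 97 98 94 95 91 89 84 75 46 29 34 24 28 24 80 187 254 254 254 249 251 248 214 207 211 41 56 53 29 48 242 239 250 251
```

```bash
python3 - <<'E'
from h import *
b=cv2.imread("pics/w12.png");g=cv2.GaussianBlur(b,(3,3),0).max(2)
for r in(128,132,136,140,144,148): print(r,g[r,216:246:2].tolist(),g[r,316:346:2].tolist())
print(118,g[100:135:2,200].tolist(), g[100:135:2,350].tolist())
for r in(160,165,170,175,180,185): 
    w=np.where(g[r,180:380]>70)[0];print(r,w.min()+180,w.max()+180)
E
```

```text
128 [32, 31, 33, 33, 31, 31, 32, 31, 33, 34, 33, 34, 33, 35, 33] [31, 31, 33, 32, 32, 33, 34, 31, 32, 33, 32, 32, 33, 32, 31]
132 [33, 32, 37, 41, 42, 42, 46, 48, 49, 46, 47, 44, 38, 35, 32] [44, 41, 38, 51, 60, 60, 59, 60, 60, 52, 43, 43, 40, 41, 40]
136 [42, 41, 42, 43, 74, 122, 126, 126, 127, 128, 117, 72, 40, 43, 43] [42, 42, 42, 75, 118, 129, 129, 127, 128, 124, 74, 42, 43, 43, 42]
140 [42, 44, 44, 42, 71, 124, 127, 125, 125, 127, 117, 74, 41, 41, 42] [41, 43, 42, 75, 118, 126, 127, 128, 127, 122, 66, 39, 41, 39, 40]
144 [42, 40, 41, 43, 61, 125, 127, 127, 126, 127, 118, 78, 46, 43, 43] [42, 43, 44, 76, 117, 127, 126, 127, 127, 123, 64, 39, 41, 37, 39]
148 [40, 37, 40, 40, 55, 121, 127, 124, 119, 120, 115, 86, 63, 62, 63] [82, 86, 87, 92, 102, 115, 124, 127, 126, 124, 57, 40, 39, 39, 38]
118 [141, 137, 80, 44, 44, 42, 43, 42, 36, 31, 32, 33, 33, 32, 33, 33, 38, 44] [146, 101, 45, 44, 43, 42, 41, 41, 34, 33, 34, 32, 33, 33, 30, 31, 33, 40]
160 219 336
165 214 341
170 210 345
175 208 345
180 209 345
185 209 345
```

```bash
python3 -m jog '[{"hand":1,"delta_pos":[0,0.13,0],"roll":0},{"hand":1,"delta_pos":[0,0,2],"roll":0},{"hand":1,"delta_pos":[0,0,2],"roll":0},{"hand":1,"delta_pos":[0,0,1.5],"roll":0},{"hand":1,"delta_pos":[0,0,0.8],"roll":0},{"hand":1,"delta_pos":[0,0,0.3],"roll":0},{"hand":1,"delta_pos":[0,0,0],"roll":0}]';python3 st.py
```

```text
t: 23.65
tool_pos: [0.4952, -0.0062, 0.0341]
orientation: [-0.157, 3.136, 0.0]
force: [0.3, 0.2, -3.2]
gripper_width: 0.0384
gripper_force: 61.3
t 23.65 p [ 0.4952 -0.0062  0.0341] xang -174.27 zdown [ 0.001  0.    -1.   ] w 0.0384 gf 61.3 F [ 0.3  0.2 -3.2] T [-0.07 -0.01  0.01] q [ 0.3   0.33 -0.39  0.   -0.86 -1.78]
case frame TCP -0.0132 -0.0008 overhang 0.017
```

```bash
python3 -m jog '[{"hand":1,"delta_pos":[0,-0.1,0.3],"roll":0},{"hand":1,"delta_pos":[0,0,0.3],"roll":0},{"hand":1,"delta_pos":[0,0,0],"roll":0},{"hand":1,"delta_pos":[0,0,0],"roll":0}]';python3 st.py
```

```text
t: 24.05
tool_pos: [0.4953, -0.0073, 0.0279]
orientation: [-0.157, 3.136, 0.0]
force: [0.7, 1.1, -0.4]
gripper_width: 0.0386
gripper_force: 61.3
t 24.05 p [ 0.4953 -0.0073  0.0279] xang -174.27 zdown [ 0.001  0.    -1.   ] w 0.0386 gf 61.3 F [ 0.7  1.1 -0.4] T [ 0.05 -0.07  0.03] q [ 0.3   0.33 -0.39  0.   -0.84 -1.77]
case frame TCP -0.0122 -0.0008 overhang 0.017
```

Touching down: the core's weight is off the wrist and the height is right. I'll release to about 60 mm, so the fingers stay clear of the walls, and rise.

```bash
python3 -m jog '[{"hand":0.0,"delta_pos":[0,0,0],"roll":0},{"hand":-0.4,"delta_pos":[0,0,0],"roll":0},{"hand":-0.4,"delta_pos":[0,0,0],"roll":0},{"hand":-0.4,"delta_pos":[0,0,0],"roll":0},{"hand":-0.4,"delta_pos":[0,0,-2],"roll":0},{"hand":-0.4,"delta_pos":[0,0,-3],"roll":0},{"hand":-0.4,"delta_pos":[0,0,-4],"roll":0},{"hand":-0.4,"delta_pos":[0,0,0],"roll":0},{"hand":-0.4,"delta_pos":[0,0,0],"roll":0}]';python3 st.py
python3 - <<'E'
from h import *
KE=cam("wrist");b=snap("wrist","w13");g=cv2.GaussianBlur(b,(3,3),0).max(2)
for r in range(100,200,8): print(r,g[r,200:360:4].tolist())
C=np.array([.4973,-.0193]);an=np.radians(-84.2);ex=np.array([np.cos(an),np.sin(an)]);ey=np.array([-ex[1],ex[0]])
for cx,cy,z in[(-.035,-.06,.051),(.011,-.06,.051),(-.035,-.048,.051),(.011,-.048,.051),(-.038,-.064,.015),(.018,-.064,.015),(-.038,-.044,.015),(.018,-.044,.015)]:
    print((cx,cy,z),proj("wrist",[*(C+cx*ex+cy*ey),z],KE).round(1))
E
```

```text
t: 24.95
tool_pos: [0.4951, -0.0071, 0.1182]
orientation: [-0.156, 3.135, 0.001]
force: [-0.4, 0.3, -0.6]
gripper_width: 0.0597
gripper_force: 0.0
t 24.95 p [ 0.4951 -0.0071  0.1182] xang -174.29 zdown [ 0.002  0.001 -1.   ] w 0.0597 gf 0.0 F [-0.4  0.3 -0.6] T [-0.01  0.09 -0.04] q [ 0.3   0.23 -0.27 -0.   -1.07 -1.77]
case frame TCP -0.0124 -0.001 overhang 0.017
100 [119, 111, 107, 87, 79, 68, 64, 61, 60, 56, 56, 53, 51, 48, 46, 47, 45, 46, 44, 46, 46, 45, 45, 46, 46, 45, 48, 46, 47, 48, 47, 45, 45, 46, 50, 53, 58, 61, 65, 65]
108 [43, 43, 43, 45, 43, 42, 43, 43, 45, 44, 45, 46, 46, 46, 45, 46, 45, 45, 45, 45, 44, 45, 45, 44, 44, 44, 44, 43, 45, 45, 44, 46, 45, 45, 45, 41, 42, 42, 44, 43]
116 [33, 32, 29, 31, 31, 32, 34, 33, 32, 34, 35, 34, 34, 34, 33, 34, 35, 33, 35, 35, 34, 35, 33, 34, 36, 34, 34, 35, 34, 34, 34, 32, 33, 33, 34, 30, 33, 32, 32, 33]
124 [32, 33, 33, 32, 31, 33, 33, 32, 33, 35, 32, 32, 32, 34, 32, 34, 33, 34, 34, 33, 34, 31, 33, 31, 34, 33, 32, 31, 33, 33, 34, 35, 33, 33, 33, 33, 32, 32, 32, 33]
132 [42, 42, 43, 42, 42, 42, 42, 122, 128, 128, 52, 45, 88, 93, 94, 94
[... 1085 characters left out ...]
05, 104, 92, 122, 94, 89, 89, 90, 91, 91, 65, 38, 37, 38, 36, 38, 26]
188 [38, 38, 38, 39, 38, 38, 37, 37, 38, 39, 36, 40, 37, 79, 86, 90, 92, 95, 144, 173, 192, 95, 95, 92, 91, 87, 82, 81, 86, 86, 89, 88, 90, 45, 38, 37, 35, 37, 38, 27]
196 [39, 38, 39, 36, 37, 36, 37, 38, 44, 40, 39, 39, 39, 63, 79, 90, 93, 96, 97, 96, 97, 97, 94, 93, 87, 78, 66, 75, 84, 85, 85, 88, 89, 68, 39, 36, 38, 37, 37, 27]
(-0.035, -0.06, 0.051) [316.1 141.9]
(0.011, -0.06, 0.051) [239.  142.1]
(-0.035, -0.048, 0.051) [315.6 161.5]
(0.011, -0.048, 0.051) [239.5 161.7]
(-0.038, -0.064, 0.015) [314.7 129.7]
(0.018, -0.064, 0.015) [235.1 130. ]
(-0.038, -0.044, 0.015) [314.2 157.5]
(0.018, -0.044, 0.015) [235.9 157.8]
```

The core's cap (columns 242–315) sits centred between the chocks (226–240 and 318–331). Now I'll go over the cover with the fingers shut and push it down from behind.

```bash
python3 -m jog '[{"hand":-0.4,"delta_pos":[0,0,-4],"roll":0},{"hand":-0.4,"delta_pos":[0,0,-4.5],"roll":0},{"hand":-0.4,"delta_pos":[0,0,-4.5],"roll":0},{"hand":-0.4,"delta_pos":[0,0,-4.5],"roll":0},{"hand":-0.4,"delta_pos":[0,0,-3],"roll":0},{"hand":0.9,"delta_pos":[0,-4,0],"roll":0},{"hand":0.9,"delta_pos":[0,-4.5,0],"roll":0},{"hand":0.9,"delta_pos":[0,-4.5,0],"roll":0},{"hand":0.9,"delta_pos":[0,-3.5,0],"roll":0},{"hand":1,"delta_pos":[0,0,0],"roll":0}]' 20;python3 -m jog '[{"hand":1,"delta_pos":[0,0,3.5],"roll":0},{"hand":1,"delta_pos":[0,0,4],"roll":0},{"hand":1,"delta_pos":[0,0,2.5],"roll":0},{"hand":1,"delta_pos":[0,0,0],"roll":0}]'; python3 st.py
python3 -c "
from h import *
snap('top','t14');print([(np.round(x['box'],1),round(x['conf'],2)) for x in finder.search_frame('top','cover')[:2]])"
```

```text
t: 26.0
tool_pos: [0.5107, -0.1748, 0.3199]
orientation: [0.15, -3.133, -0.0]
force: [0.1, -0.9, -0.3]
gripper_width: 0.0002
gripper_force: 0.0
t: 26.4
tool_pos: [0.5084, -0.1705, 0.2173]
orientation: [0.156, -3.128, -0.004]
force: [-0.3, -0.5, -0.0]
gripper_width: -0.0002
gripper_force: 0.0
t 26.4 p [ 0.5084 -0.1705  0.2173] xang -174.29 zdown [-0.01   0.002 -1.   ] w -0.0002 gf 0.0 F [-0.3 -0.5 -0. ] T [ 0.03  0.05 -0.01] q [-0.03  0.25  0.02 -0.   -1.35 -1.44]
case frame TCP 0.1516 -0.0042 overhang 0.017
[]
```

```bash
python3 -m jog '[{"hand":1,"delta_pos":[0,2.5,0],"roll":0},{"hand":1,"delta_pos":[0,2,0],"roll":0},{"hand":1,"delta_pos":[0,2,0],"roll":0},{"hand":1,"delta_pos":[0,1.9,0.3],"roll":0},{"hand":1,"delta_pos":[0,1.9,0.4],"roll":0},{"hand":1,"delta_pos":[0,1.75,0.8],"roll":0},{"hand":1,"delta_pos":[0,1.75,1],"roll":0},{"hand":1,"delta_pos":[0,0,0],"roll":0}]'; python3 st.py
python3 -c "
from h import *
snap('top','t15');print([(np.round(x['box'],1),round(x['conf'],2)) for x in finder.search_frame('top','cover')[:2]])"
```

```text
t: 27.3
tool_pos: [0.4978, -0.0326, 0.1985]
orientation: [-0.16, 3.136, 0.001]
force: [-0.5, 0.1, -0.8]
gripper_width: 0.0
gripper_force: 0.0
t 27.3 p [ 0.4978 -0.0326  0.1985] xang -174.16 zdown [ 0.002  0.001 -1.   ] w 0.0 gf 0.0 F [-0.5  0.1 -0.8] T [-0.05  0.02 -0.04] q [ 0.25  0.17 -0.12 -0.   -1.27 -1.72]
case frame TCP 0.0133 -0.0008 overhang 0.017
[(array([314.4, 225.2,  37.5,  31.6]), 0.6)]
```

```bash
python3 -m jog '[{"hand":1,"delta_pos":[0,1.35,1.6],"roll":0},{"hand":1,"delta_pos":[0,1.35,1.6],"roll":0},{"hand":1,"delta_pos":[0,0.95,1.7],"roll":0},{"hand":1,"delta_pos":[0,0.95,1.7],"roll":0},{"hand":1,"delta_pos":[0,0.3,1.3],"roll":0},{"hand":1,"delta_pos":[0,0.3,1.2],"roll":0},{"hand":1,"delta_pos":[0,0.1,0.5],"roll":0},{"hand":1,"delta_pos":[0,0,0.4],"roll":0},{"hand":1,"delta_pos":[0,0,0],"roll":0}]'; python3 st.py
```

```text
t: 28.3
tool_pos: [0.4924, 0.0183, 0.0977]
orientation: [-0.156, 3.137, 0.0]
force: [0.7, -0.0, 0.2]
gripper_width: -0.0001
gripper_force: 0.0
t 28.3 p [0.4924 0.0183 0.0977] xang -174.3 zdown [ 0.  0. -1.] w -0.0001 gf 0.0 F [ 0.7 -0.   0.2] T [-0.03 -0.02 -0.01] q [ 0.36  0.25 -0.31  0.   -1.02 -1.83]
case frame TCP -0.0379 -0.0011 overhang 0.017
```

Lower in small steps until the cover seats.

```bash
python3 -m jog '[{"hand":1,"delta_pos":[0,0,0.3],"roll":0},{"hand":1,"delta_pos":[0,0,0.2],"roll":0},{"hand":1,"delta_pos":[0,0,0],"roll":0}]'; python3 -m jog '[{"hand":1,"delta_pos":[0,0,0.2],"roll":0},{"hand":1,"delta_pos":[0,0,0],"roll":0}]'; python3 st.py
```

```text
t: 28.6
tool_pos: [0.4926, 0.0185, 0.0931]
orientation: [-0.157, 3.136, -0.0]
force: [-0.2, 0.4, 4.6]
gripper_width: 0.0001
gripper_force: 1.8
t: 28.8
tool_pos: [0.4927, 0.0185, 0.0929]
orientation: [-0.158, 3.135, -0.0]
force: [-6.9, 2.2, 18.2]
gripper_width: 0.0
gripper_force: 9.2
t 28.8 p [0.4927 0.0185 0.0929] xang -174.23 zdown [ 0.002 -0.    -1.   ] w 0.0 gf 9.2 F [-6.9  2.2 18.2] T [ 0.41  2.46 -0.02] q [ 0.36  0.25 -0.32  0.   -1.   -1.83]
case frame TCP -0.0381 -0.0008 overhang 0.017
```

It seated at z 0.093 as predicted, with an 18 N stop. I'll retreat and check.

```bash
python3 -m jog '[{"hand":1,"delta_pos":[0,0,-2],"roll":0},{"hand":1,"delta_pos":[0,0,-4],"roll":0},{"hand":1,"delta_pos":[0,0,-4],"roll":0},{"hand":1,"delta_pos":[0,0,-4],"roll":0},{"hand":1,"delta_pos":[0,-4,-3],"roll":0},{"hand":1,"delta_pos":[0,-4.5,0],"roll":0},{"hand":1,"delta_pos":[0,-4.5,0],"roll":0},{"hand":1,"delta_pos":[0,-4.5,0],"roll":0},{"hand":1,"delta_pos":[0,-4.5,0],"roll":0},{"hand":1,"delta_pos":[0,-4,0],"roll":0}]'; python3 -m jog '[{"hand":1,"delta_pos":[0,-3,0],"roll":0},{"hand":1,"delta_pos":[0,0,0],"roll":0}]'
python3 - <<'E'
from h import *
snap("top","t16")
for l in["cover","mat","slab","blade","mug","jar","rock_small","rock","brush","wash_bottle"]:print(l,[(np.round(x["box"],0).astype(int).tolist(),round(x["conf"],2)) for x in finder.search_frame("top",l)[:2]])
s=ctrl.sense();print(s["t"],s["tool_pos"],s["force"])
E
```

```text
t: 29.8
tool_pos: [0.5176, -0.2423, 0.2601]
orientation: [0.156, -3.137, -0.0]
force: [1.0, -0.6, 0.9]
gripper_width: 0.0002
gripper_force: 0.0
t: 30.0
tool_pos: [0.5204, -0.2733, 0.259]
orientation: [0.15, -3.136, -0.0]
force: [-0.3, 0.5, -0.4]
gripper_width: 0.0001
gripper_force: 0.0
cover [([299, 208, 69, 73], 0.97)]
mat [([192, 208, 100, 49], 0.81), ([297, 209, 71, 73], 0.61)]
slab []
blade [([194, 209, 79, 23], 0.84), ([143, 288, 55, 71], 0.73)]
mug [([231, 107, 40, 39], 0.63), ([299, 206, 73, 69], 0.56)]
jar [([305, 120, 18, 26], 0.69), ([298, 209, 74, 69], 0.29)]
rock_small [([220, 274, 23, 27], 0.57)]
rock [([192, 127, 36, 30], 0.57)]
brush []
wash_bottle []
30.55 [ 0.52103138 -0.26954326  0.26061934] [ 0.16594758 -0.31521184  0.79748534]
```

Everything matches its starting place: the cover is shut and the tool is on its mat. Handing in.

```bash
python3 -c "
from station import order
print(order.sign_off())"
```

```text
the job is handed in; nothing more can be done
None
```

I handed the job in at about 30.5 s: the cover was levered up and swung upright with the blade, the tool is back on its mat, the core lies between the chocks, and the cover is pressed shut. The last camera check agreed, except that the arm hid the slab, brush and wash bottle, so I couldn't re-check those three; no verdict came back.

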